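Roll the big tin to the pick-up gap

ROBOT

A 6-joint arm with a two-finger parallel gripper is mounted at the origin on the work surface. World frame = base frame: x ahead of the robot, y to its left, z up, the work surface at z = 0. Lengths are in m, angles in rad, forces in N, time in s.
With the tool pointing down it reaches from about 0.425 to 0.95 m from the base axis. Payload 3.5 kg.
Tool frame: the origin (TCP) lies at the very end of the fingers, on their centre line; the grasp point (between the pads) lies 19 mm behind it; z points along the fingers, y is the direction in which the jaws open and shut (so a half turn about z gives the same grasp; the last joint's range is limited). The gripper opens to 85 mm and grips with 20 to 120 N. Pads are 22 mm wide; open, the fingers measure 114 mm over their backs; the gripper's body (76 mm by 85 mm) begins 54 mm behind the grasp point. The pads swing forward as they close: fully open they stand 13 mm farther back than shut.
Start: joints at [-1.403, 0.286, 1.577, -0, 1.279, -0.15], TCP at [0.211, -0.641, 0.231] pointing down, gripper open.
Joint ranges: [-2.77, 2.77], [-0.9, 2.22], [0.21, 2.48], [-1.53, 4.67], [0.24, 2.81], [-2.84, 2.84]. Speed limits (rad/s): [2.79, 2.79, 3.14, 3.14, 3.14, 3.14].

INTERFACE

Orientations are given as a unit quaternion [x, y, z, w].
In Python, from plant import ctrl, eyes, ticket gives the robot as it stands.
- The arm moves only by the tool send_rows, never from a script. Its arguments are lists of equal length, an entry for each row: "translation": the shift along the tool's x, y, z in units of 30 mm (1.0 is 30 mm), a list of three; "rotation": the turn, a rotation vector about the tool's x, y, z in units of 5 degrees (1.0 is 5 degrees), a list of three; "grip": the finger opening in mm, from 0 to 85.4. A call has 1 to 5 rows; each row shifts and turns the commanded pose from where the row before left it, along the tool's axes as they then stand; what a row does not reach is not made up. A row lasts 1/8 s, in which the tool goes at most 62.5 mm and 10.7 degrees, less where a joint would pass 70% of its speed; a pose out of reach is approached as far as the arm can. A call is refused whole if a number of a shift passes 1 or a number of a turn 1, either way. A call with a gripper value outside its range is refused whole. The fingers move at their own pace and stop on an object; "squeeze" is the grip in N (left out, the last holds). Time passes only in rows, so rows that do not move let the fingers close. It gives the time, the measured TCP pose, the force and the opening at its end, in the units of the state.
- ctrl.get_state(): the state, without advancing time (a new reading comes with each control period).
- eyes.read_camera(name): name is "scene" or "top" or "wrist"; returns a dict with "image" (384x512x3 uint8, blue, green, red), "mtx" (3x3 intrinsics, pixels), "xyz" and "orientation" of the camera in the world; the wrist camera has in their place "hand_eye" (4x4, takes a point from camera to tool coordinates, whose origin is the TCP and whose axes are the flange's). Camera axes: x right, y down, z forward; pixel columns grow to the right and rows downward; lengths in m; the calibration is good to about 2 mm. A picture is of the moment at which its call begins: read the wrist's pose just before it. There is no depth.
- ticket.sign_off(): hands the job in, once; it reports no verdict.
The state is a dict: "time": time; "qpos": joint angles; "dq": joint speeds; "joint_efforts": joint torques, N m; "eef_pos": TCP position; "tcp_rot": TCP orientation; "contact_force": force on the tool from outside, world axes, zero at the start; "wrist_torque": the same for the moment, N m; "opening": opening from 0.0 (shut) to 1.0 (fully open).
Only numpy, scipy, OpenCV 4.12 (cv2) and the standard library are available. Lean on these libraries where they do the work, as an engineer would, in place of code of your own. Each camera call takes 0.05 s, during which the arm holds its last target. There are 200 camera calls.

TASK

Two tins lie on their sides on the rubber-floored runway. Push over the top of the larger tin with the fingertips, touching only its upper half, so that it rolls along the runway and stops squarely opposite the gap in the far rail, where the cook can draw it straight out endways between the two rail ends. Leave it lying there at rest without ever lifting it, and leave the smaller tin and everything else on the table where they are.

Things in the scene. Friction and masses are not known exactly. Their poses are not given: they have to be found in the camera images.
- gap (a point): Middle of the pick-up place: on top of the runway's rubber mat (12 mm above the table), midway between the rails and midway along the gap in the far rail. x points across the runway towards the gap (away from the robot at yaw 0), y along the runway, z up. The gap is 130 mm long (y from -65 to +65 mm), with a flat landing plate outside it and the rail ends turned outwards.
- runway: The fixed runway, 500 mm long along its y, same axes as the gap; origin on the table, 12 mm straight below point gap. 131 mm between the rails, which are 6 mm thick, tops 24 mm above the mat; end lips 10 mm above the mat, inner faces at y = +-244 mm. The mat resists rolling: let go at 0.1 m/s, the larger tin stops within about 20 mm. Friction 0.5 to 1.
- tin_center (a point): Centre of the larger tin: closed steel tin with plain paper sleeve, 100 mm diameter, 119 mm long, 0.5 to 0.9 kg, on its side on the mat. x is its axis, lying across the runway (parallel to the gap's x); y and z turn as it rolls. The centre is 50 mm above the mat, the top 112 mm above the table. It starts 100 to 160 mm from the gap's middle, on its +y or -y side.
- small_tin_center (a point): Centre of the smaller tin: the same look, 73 mm diameter, 110 mm long, lying on its side on the mat on the other side of the gap; its centre is 36.5 mm above the mat. To be left alone; it rolls if touched.
- jar: Amber glass jar, 56 mm diameter, 75 mm high, standing on the table beyond the far rail; origin at the centre of its underside. To be left alone.
- cup: White cup, 72 mm across, 70 mm high, standing on the table beyond the far rail; origin at the centre of its underside. To be left alone.
- spoon_grip (a point): Handle of a wooden spoon, 240 mm long, lying on the table on the robot's side of the runway. To be left alone.
- soap: Green bottle, 68 mm diameter, 200 mm high, standing to the left of the runway; origin at the centre of its underside. To be left alone.
- bowl: White bowl, 150 mm across, 50 mm high, to the right of the runway; origin at the centre of its underside. To be left alone.
- oil: Green glass bottle, 64 mm diameter, 190 mm high, standing to the right of the runway; origin at the centre of its underside. To be left alone.
There are look-alikes about, which are no part of the job. What is shaped like the part that bears tin_center but turquoise or yellow is not meant.

How it is judged:
On the way:
1. the larger tin has rolled (not slid) at least a sixth of a turn towards the gap (angle between tin_center's own z axis and vertical above 1.05 rad).
At the end, for the whole second after the job is handed in: The larger tin lies at rest on the mat, within 15 mm of the middle of the gap along the runway (so it clears both rail ends), its axis within 0.12 rad of square across the runway; the smaller tin is within 12 mm, and every other loose thing within 30 mm, of where it started (y of tin_center in the frame of gap between -0.015 and 0.015 m and x of tin_center in the frame of gap between -0.012 and 0.012 m and z of tin_center in the frame of gap between 0.044 and 0.056 m and angle between the x axis of tin_center and the x axis of gap, either way round below 0.12 rad and linear speed of tin below 0.01 m/s and angular speed of tin below 0.2 rad/s and distance of small_tin_center from where it was at the start of the episode below 0.012 m and distance of each of jar, cup, spoon_grip, soap, bowl, oil from where it was at the start of the episode below 0.03 m); the robot touches nothing.
It fails at once if the larger tin is lifted off the mat or tipped over (centre more than 12 mm above its rolling height) (height (world z) of tin_center above 0.074 m).
It fails at once if the fingers touch the larger tin below its mid-height (grasp point below 76 mm above the table while touching it) (contact force between the fingers and tin above 0.5 N and height (world z) of the grasp point below 0.076 m).
It fails at once if the smaller tin is rolled away or lifted (distance of small_tin_center from where it was at the start of the episode above 0.012 m).
It fails at once if another loose thing is pushed, carried or knocked over (distance of any of jar, cup, spoon_grip, soap, bowl, oil from where it was at the start of the episode above 0.03 m or angle between any of jar, cup, soap, bowl, oil's own z axis and vertical above 0.5 rad).
It also fails if it takes over 64 s, if anything falls off the work surface, if the arm or the gripper's body presses on something with over 40 N, if the wrist force passes 120 N, or if a joint passes its speed limit or range.

## Working session

There is one attempt and no reset: what is moved stays moved. The work goes in short steps, Python scripts to look and compute and a tool call to move; the robot and the scene stay as the last step left them, time stands still between calls to the robot, and variables do not carry over. Pictures are saved under pics/ and viewed, about 8 in all and at most 12, crops included, and the job is handed in when it is done.

Besides the shell and the picture viewer there is one more tool, called by a JSON object that holds its "fn" and its "kwargs", one argument or row to a line. send_rows: Moves the arm, as the interface text tells. Its arguments: {"type":"object","properties":{"translation":{"type":"array"},"rotation":{"type":"array"},"grip":{"type":"array"},"squeeze":{"type":"number"}},"required":["translation","rotation","grip"]}

```bash
mkdir -p pics; ls; python3 - <<'E'
from plant import ctrl,eyes
import cv2
s=ctrl.get_state();print({k:s[k] for k in('time','eef_pos','tcp_rot','contact_force','opening')})
for n in('scene','top'):
    c=eyes.read_camera(n);cv2.imwrite(f'pics/{n}0.png',c['image']);print(n,c['mtx'],c['xyz'],c['orientation'])
E
```

```text
pics
{'time': 0.0, 'eef_pos': array([ 0.21084514, -0.64053947,  0.22993887]), 'tcp_rot': array([ 9.87399698e-01,  1.58241704e-01, -1.15979555e-05, -1.18311820e-03]), 'contact_force': array([-0.40431467, -1.28788093,  0.38024828]), 'opening': 1.0001504493894253}
scene [[481.01329605   0.         256.14069081]
 [  0.         481.01329605 188.53685375]
 [  0.           0.           1.        ]] [ 1.45648142 -0.80223531  0.9590719 ] [ 0.8065598   0.37803731 -0.19967312 -0.40826428]
top [[464.02419382   0.         253.79110113]
 [  0.         464.02419382 190.54932589]
 [  0.           0.           1.        ]] [0.25148867 0.00218105 1.62746636] [ 0.70781317 -0.70289694  0.05174652 -0.04752587]
```

View pics/top0.png

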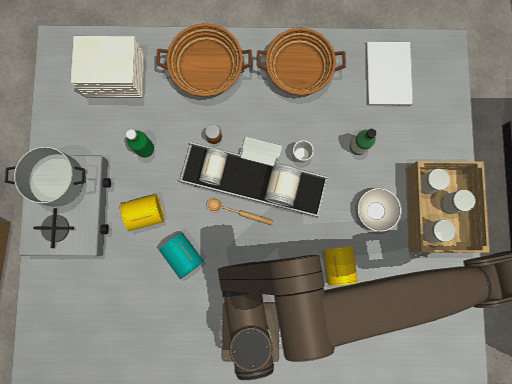

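View pics/scene0.png

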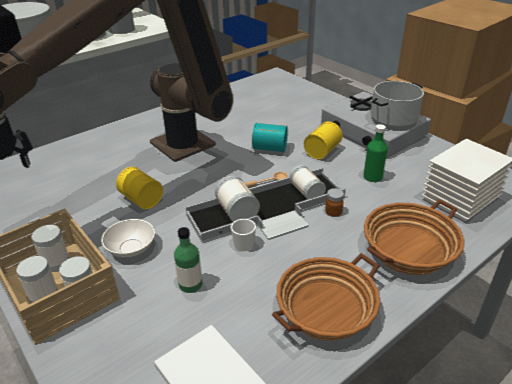

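The top view shows the runway from about (182,165) to (325,200). The larger tin is at (283,184), the smaller at (214,165), and the landing plate at (262,150). I'll get a rough estimate first, then look closer with the wrist camera.

```bash
cat > h.py <<'E'
import numpy as np,cv2
from scipy.spatial.transform import Rotation as R
from plant import ctrl,eyes
def look(n):
    s=ctrl.get_state();c=eyes.read_camera(n)
    if n=='wrist':
        T=np.eye(4);T[:3,:3]=R.from_quat(s['tcp_rot']).as_matrix();T[:3,3]=s['eef_pos'];T=T@np.array(c['hand_eye'])
        c['Rm'],c['p']=T[:3,:3],T[:3,3]
    else: c['Rm'],c['p']=R.from_quat(c['orientation']).as_matrix(),np.array(c['xyz'])
    return c
def cast(c,uv,z):
    uv=np.atleast_2d(np.float64(uv));d=np.c_[uv,np.ones(len(uv))]@np.linalg.inv(c['mtx']).T@c['Rm'].T
    return c['p']+d*((z-c['p'][2])/d[:,2])[:,None]
def proj(c,P):
    q=(np.atleast_2d(P)-c['p'])@c['Rm']@np.array(c['mtx']).T
    return q[:,:2]/q[:,2:]
E
python3 - <<'E'
from h import *
c=look('top');w=look('wrist');print(w['mtx'],w['hand_eye'])
g=c['image'].max(2);m=np.zeros_like(g);m[135:222,170:335]=(g[135:222,170:335]<50)*255
n,l,st,ce=cv2.connectedComponentsWithStats(m)
big=[i for i in range(1,n) if st[i,4]>150];print([(st[i].tolist(),ce[i]) for i in big])
p=np.argwhere(np.isin(l,big))[:,::-1].astype(np.float32)
r=cv2.minAreaRect(p);b=cv2.boxPoints(r);print(r,cast(c,b,.012))
for nm,uv,z in(('tin',(283,184),.112),('small',(214,165),.085),('plate',(262,150),.012)):print(nm,cast(c,uv,z))
cr=cv2.resize(c['image'][125:225,170:340],None,fx=4.5,fy=4.5,interpolation=cv2.INTER_CUBIC);cv2.imwrite('pics/crop.png',cr)
E
```

```text
[[320.47204362   0.         255.10129047]
 [  0.         320.47204362 187.62528607]
 [  0.           0.           1.        ]] [[ 7.35908167e-04 -9.62648500e-01 -2.70753253e-01  6.85881913e-02]
 [ 9.99999621e-01  8.34403514e-04 -2.48674401e-04 -1.49168953e-03]
 [ 4.65303505e-04 -2.70752967e-01  9.62648749e-01 -1.42601338e-01]
 [ 0.00000000e+00  0.00000000e+00  0.00000000e+00  1.00000000e+00]]
[([183, 146, 90, 56, 2251], array([232.03376277, 174.47934251])), ([290, 174, 35, 40, 871], array([308.66130884, 193.43972445]))]
((253.59396362304688, 179.3175048828125), (138.01539611816406, 35.738460540771484), 14.250033378601074) [[ 0.51693711  0.24543232  0.012     ]
 [ 0.64219376  0.21763387  0.012     ]
 [ 0.5231341  -0.25754984  0.012     ]
 [ 0.4001967  -0.2249417   0.012     ]]
tin [[ 0.48845679 -0.10261955  0.112     ]]
small [[0.55594744 0.12879501 0.085     ]]
plate [[ 0.6260443 -0.0350151  0.012    ]]
```

View pics/crop.png

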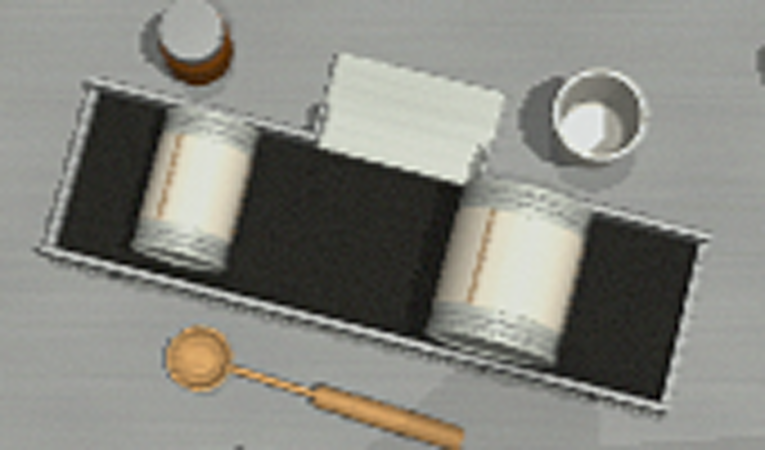

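The crop shows the gap and landing plate at crop (410,118). The larger tin is centred near (510,280) on the runway's -y side, and the smaller near (195,185). The runway centre is about (0.52,-0.005), with yaw about -14°. Next I move the wrist over the runway.

{"fn": "send_rows", "kwargs": {
  "translation": [
    [0.95,-0.95,0],
    [0.95,-0.95,0],
    [0.95,-0.95,0],
    [0.95,-0.95,0],
    [0.95,-0.95,0]
  ],
  "rotation": [
    [0,0,0],
    [0,0,0],
    [0,0,0],
    [0,0,0],
    [0,0,0]
  ],
  "grip": [40,40,40,40,40]
}}

```text
time: 0.82
eef_pos: [0.3022, -0.4599, 0.2311]
tcp_rot: [0.987, 0.158, 0.0, -0.0]
contact_force: [0.7, -0.1, 0.4]
opening: 0.466
```

{"fn": "send_rows", "kwargs": {
  "translation": [
    [0.95,-0.95,0],
    [0.95,-0.95,0],
    [0.95,-0.95,0],
    [0.95,-0.95,0],
    [0.95,-0.95,0]
  ],
  "rotation": [
    [0,0,0],
    [0,0,0],
    [0,0,0],
    [0,0,0],
    [0,0,0]
  ],
  "grip": [40,40,40,40,40]
}}

```text
time: 1.45
eef_pos: [0.393, -0.2801, 0.2313]
tcp_rot: [0.987, 0.158, 0.0, 0.0]
contact_force: [-0.2, -0.6, 0.7]
opening: 0.467
```

{"fn": "send_rows", "kwargs": {
  "translation": [
    [0.95,-0.95,0],
    [0.95,-0.95,0],
    [0.95,-0.95,0],
    [0.95,-0.95,0],
    [0.95,-0.95,0]
  ],
  "rotation": [
    [0,0,0],
    [0,0,0],
    [0,0,0],
    [0,0,0],
    [0,0,0]
  ],
  "grip": [40,40,40,40,40]
}}

```text
time: 2.08
eef_pos: [0.4838, -0.1002, 0.2313]
tcp_rot: [0.987, 0.158, 0.0, 0.0]
contact_force: [-0.1, 0.2, -0.0]
opening: 0.465
```

{"fn": "send_rows", "kwargs": {
  "translation": [
    [0.95,-0.95,0],
    [0.95,-0.95,0],
    [0,0,0],
    [0,0,0],
    [0,0,0]
  ],
  "rotation": [
    [0,0,0],
    [0,0,0],
    [0,0,-0.96],
    [0,0,-0.96],
    [0,0,-0.96]
  ],
  "grip": [40,40,40,40,40]
}}

```text
time: 2.7
eef_pos: [0.5196, -0.0292, 0.2311]
tcp_rot: [0.959, 0.282, -0.0, -0.0]
contact_force: [0.5, -0.3, 1.3]
opening: 0.467
```

{"fn": "send_rows", "kwargs": {
  "translation": [
    [0,0,0],
    [0,0,0],
    [0,0,0],
    [0,0,0],
    [0,0,0]
  ],
  "rotation": [
    [0,0,-0.96],
    [0,0,-0.96],
    [0,0,-0.96],
    [0,0,-0.96],
    [0,0,-0.96]
  ],
  "grip": [40,40,40,40,40]
}}

```text
time: 3.32
eef_pos: [0.5196, -0.0295, 0.2311]
tcp_rot: [0.88, 0.475, -0.0, -0.0]
contact_force: [-0.1, 0.3, 1.1]
opening: 0.469
```

{"fn": "send_rows", "kwargs": {
  "translation": [
    [0,0,0],
    [0,0,0],
    [0,0,0],
    [0,0,0],
    [0,0,0]
  ],
  "rotation": [
    [0,0,-0.96],
    [0,0,-0.96],
    [0,0,-0.96],
    [0,0,-0.96],
    [0,0,0]
  ],
  "grip": [40,40,40,40,40]
}}

```text
time: 3.95
eef_pos: [0.5196, -0.0295, 0.2312]
tcp_rot: [0.789, 0.614, -0.0, -0.0]
contact_force: [0.4, 0.3, -0.2]
opening: 0.466
```

```bash
python3 - <<'E'
from h import *
s=ctrl.get_state();print({k:s[k] for k in('time','eef_pos','tcp_rot','contact_force','opening')})
c=look('wrist');cv2.imwrite('pics/w1.png',c['image']);np.savez('w1.npz',image=c['image'],mtx=c['mtx'],Rm=c['Rm'],p=c['p'])
print(c['p'])
E
```

```text
{'time': 3.95, 'eef_pos': array([ 0.51962618, -0.02947738,  0.2311621 ]), 'tcp_rot': array([ 7.89333470e-01,  6.13964694e-01, -8.61955648e-05, -1.42845926e-04]), 'contact_force': array([ 0.39592856,  0.28215247, -0.17704408]), 'opening': 0.46622866143360026}
[0.53585749 0.03861242 0.37376885]
```

View pics/w1.png

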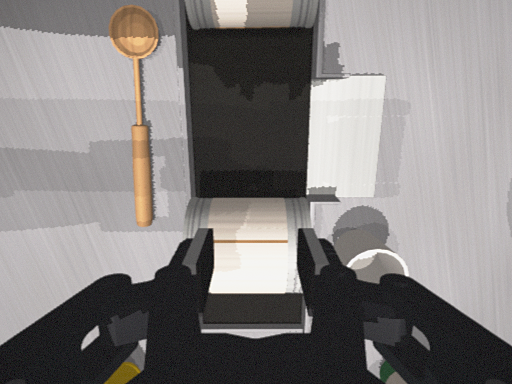

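The wrist view shows the gap plate at rows 74-197 (cols 310-383) and the mat at cols 188-308. The larger tin's front limb is near row 197 and the small tin's limb near row 28.

```bash
cat >> h.py <<'E'
YAW=-0.243
ex=np.array([np.cos(YAW),np.sin(YAW),0]);ey=np.array([-np.sin(YAW),np.cos(YAW),0])
def limb(c,uv,r,side,zc):
    """runway-y of axis of tin whose visible limb on its `side`(+1/-1 in y) is at pixel uv"""
    d=np.r_[uv,1]@np.linalg.inv(c['mtx']).T@c['Rm'].T
    a=np.array([d@ey,d[2]]);a/=np.linalg.norm(a);p=np.array([c['p']@ey,c['p'][2]])
    n=np.array([-a[1],a[0]]);n*=-side*np.sign(n[0])
    q=p+n*r;return (q+a*(zc-q[1])/a[1])[0]
def edges(c):
    g=cv2.GaussianBlur(c['image'],(3,3),0).max(2)
    return g
E
python3 - <<'E'
from h import *
c=dict(np.load('w1.npz'));im=c['image'];g=im.max(2).astype(int)
for col in(225,250,275):print('col',col,g[15:40,col].tolist(),g[185:212,col].tolist())
for row in(60,110,150):print('row',row,g[row,180:196].tolist(),g[row,300:322].tolist())
for col in(330,350,370):print('plate',col,g[64:84,col].tolist(),g[188:206,col].tolist())
f=lambda P:(np.round([P@ex,P@ey],4))
print('L',f(cast(c,[(188,60),(188.5,185)],.012).T[:, :].T.T.T))
for uv in[(188,60),(190,185),(308,100),(307,185),(312,75),(310,197),(384,75),(376,197)]:print(uv,f(cast(c,uv,.012)[0]),f(cast(c,uv,.0)[0]))
print('ctr top',f(np.array([.5206,-.0049,0])))
print('big',limb(c,(250,197),.05,1,.062),'small',limb(c,(250,28),.0365,-1,.0485))
E
```

```text
col 225 [232, 230, 228, 226, 220, 218, 214, 205, 198, 195, 182, 169, 166, 93, 46, 21, 24, 29, 30, 26, 30, 43, 37, 29, 40] [37, 27, 34, 36, 33, 33, 29, 33, 38, 15, 33, 30, 57, 124, 131, 132, 125, 126, 130, 134, 135, 132, 134, 139, 142, 136, 145]
col 250 [152, 152, 148, 150, 144, 142, 138, 137, 133, 136, 123, 120, 106, 49, 29, 32, 27, 24, 28, 30, 37, 32, 29, 36, 43] [24, 44, 38, 38, 34, 30, 37, 29, 35, 30, 23, 29, 51, 124, 129, 131, 127, 130, 128, 140, 143, 148, 142, 152, 162, 165, 169]
col 275 [157, 152, 147, 148, 143, 139, 139, 135, 130, 124, 125, 131, 90, 34, 30, 20, 21, 34, 22, 33, 34, 31, 29, 38, 38] [36, 33, 33, 37, 35, 31, 26, 27, 31, 27, 22, 28, 55, 121, 128, 129, 128, 132, 139, 142, 142, 145, 148, 154, 158, 160, 163]
row 60 [131, 127, 104, 79, 77, 83, 83, 74, 41, 27, 37, 40, 37, 40, 33, 39] [37, 43, 31, 40, 38, 39, 36, 31, 31, 30, 39, 46, 71, 89, 90, 79, 109, 142, 151, 143, 140, 137]
row 110 [173, 192, 187, 183, 182, 154, 81, 83, 86, 80, 71, 47, 48, 42, 46, 49] [47, 43, 48, 44, 47, 46, 49, 44, 48, 114, 206, 235, 231, 232, 232, 232, 235, 236, 235, 235, 235, 237]
row 150 [165, 1
[... 520 characters left out ...]
, 199, 202, 204, 202, 200, 205, 203, 201, 201]
plate 370 [195, 191, 192, 192, 193, 193, 199, 198, 195, 176, 129, 161, 240, 238, 233, 231, 234, 234, 233, 233] [227, 227, 226, 229, 230, 226, 225, 231, 229, 199, 195, 200, 204, 202, 200, 201, 199, 200]
L [[0.4404 0.4326]
 [0.2048 0.0682]]
(188, 60) [0.4404 0.2048] [0.4381 0.206 ]
(190, 185) [0.4343 0.0682] [0.4318 0.0649]
(308, 100) [0.5686 0.1635] [0.5705 0.1634]
(307, 185) [0.5712 0.0675] [0.5732 0.0642]
(312, 75) [0.5718 0.1892] [0.5738 0.1899]
(310, 197) [0.5753 0.0528] [0.5775 0.049 ]
(384, 75) [0.6487 0.1888] [0.6532 0.1895]
(376, 197) [0.6534 0.0524] [0.6581 0.0486]
ctr top [0.5065 0.1205]
big 0.016396623655433692 small 0.2654138623654743
```

{"fn": "send_rows", "kwargs": {
  "translation": [
    [-0.875,-0.05,0],
    [-0.875,-0.05,0],
    [-0.875,-0.05,0.4],
    [-0.875,-0.05,0.8],
    [0,0,0.9]
  ],
  "rotation": [
    [0,0,0],
    [0,0,0],
    [0,0,0],
    [0,0,0],
    [0,0,0]
  ],
  "grip": [40,40,40,40,40]
}}

```text
time: 4.62
eef_pos: [0.4882, -0.1315, 0.1683]
tcp_rot: [0.79, 0.613, 0.0, 0.001]
contact_force: [-0.5, 0.2, -0.2]
opening: 0.467
```

{"fn": "send_rows", "kwargs": {
  "translation": [
    [0,0,0.9],
    [0,0,0.5],
    [0,0,0.1],
    [0,0,0.1],
    [0,0,0]
  ],
  "rotation": [
    [0,0,0],
    [0,0,0],
    [0,0,0],
    [0,0,0],
    [0,0,0]
  ],
  "grip": [40,40,40,40,40]
}}

```text
time: 5.25
eef_pos: [0.4888, -0.13, 0.1212]
tcp_rot: [0.789, 0.614, 0.0, 0.001]
contact_force: [0.1, 0.3, 0.9]
opening: 0.468
```

Now I descend in small steps until I feel contact.

{"fn": "send_rows", "kwargs": {
  "translation": [
    [0,0,0.1],
    [0,0,0.1],
    [0,0,0]
  ],
  "rotation": [
    [0,0,0],
    [0,0,0],
    [0,0,0]
  ],
  "grip": [40,40,40]
}}

```text
time: 5.62
eef_pos: [0.488, -0.1297, 0.114]
tcp_rot: [0.789, 0.614, -0.0, -0.0]
contact_force: [-0.1, 0.2, -0.2]
opening: 0.468
```

{"fn": "send_rows", "kwargs": {
  "translation": [
    [0,0,0.07],
    [0,0,0]
  ],
  "rotation": [
    [0,0,0],
    [0,0,0]
  ],
  "grip": [40,40]
}}

```text
time: 5.88
eef_pos: [0.4881, -0.1298, 0.112]
tcp_rot: [0.789, 0.614, -0.0, -0.0]
contact_force: [-0.3, -0.1, -0.2]
opening: 0.468
```

{"fn": "send_rows", "kwargs": {
  "translation": [
    [0,0,0.07],
    [0,0,0]
  ],
  "rotation": [
    [0,0,0],
    [0,0,0]
  ],
  "grip": [40,40]
}}

```text
time: 6.12
eef_pos: [0.4881, -0.1298, 0.1099]
tcp_rot: [0.789, 0.614, -0.0, -0.0]
contact_force: [0.5, 0.0, -0.1]
opening: 0.467
```

{"fn": "send_rows", "kwargs": {
  "translation": [
    [0,0,0.07],
    [0,0,0]
  ],
  "rotation": [
    [0,0,0],
    [0,0,0]
  ],
  "grip": [40,40]
}}

```text
time: 6.38
eef_pos: [0.4883, -0.1299, 0.108]
tcp_rot: [0.789, 0.614, 0.0, 0.0]
contact_force: [0.6, 0.3, 0.1]
opening: 0.469
```

{"fn": "send_rows", "kwargs": {
  "translation": [
    [0,0,0.07],
    [0,0,0]
  ],
  "rotation": [
    [0,0,0],
    [0,0,0]
  ],
  "grip": [40,40]
}}

```text
time: 6.62
eef_pos: [0.4884, -0.1305, 0.1074]
tcp_rot: [0.789, 0.615, -0.001, 0.0]
contact_force: [-3.2, -1.2, 7.4]
opening: 0.469
```

{"fn": "send_rows", "kwargs": {
  "translation": [
    [0,0,0.07],
    [0,0,0]
  ],
  "rotation": [
    [0,0,0],
    [0,0,0]
  ],
  "grip": [40,40]
}}

```text
time: 6.88
eef_pos: [0.4885, -0.1312, 0.107]
tcp_rot: [0.789, 0.615, -0.001, 0.001]
contact_force: [-7.4, -1.7, 16.3]
opening: 0.466
```

{"fn": "send_rows", "kwargs": {
  "translation": [
    [0,0,0.07],
    [0,0,0]
  ],
  "rotation": [
    [0,0,0],
    [0,0,0]
  ],
  "grip": [40,40]
}}

```text
time: 7.12
eef_pos: [0.4885, -0.1319, 0.1066]
tcp_rot: [0.788, 0.615, -0.002, 0.001]
contact_force: [-11.9, -1.1, 23.9]
opening: 0.467
```

Contact at TCP z≈0.108. I ease the press a little and drag forward.

{"fn": "send_rows", "kwargs": {
  "translation": [
    [0,0,-0.1],
    [0.2,0,0],
    [0.3,0,0],
    [0.3,0,0],
    [0.3,0,0]
  ],
  "rotation": [
    [0,0,0],
    [0,0,0],
    [0,0,0],
    [0,0,0],
    [0,0,0]
  ],
  "grip": [40,40,40,40,40]
}}

```text
time: 7.75
eef_pos: [0.4968, -0.0985, 0.1101]
tcp_rot: [0.789, 0.615, -0.001, -0.0]
contact_force: [-12.1, 2.3, 27.1]
opening: 0.47
```

```bash
cat >> h.py <<'E'
def tin(name=None,cols=range(225,280,5)):
    c=look('wrist')
    if name:cv2.imwrite(f'pics/{name}.png',c['image'])
    s=ctrl.get_state();e=np.array(s['eef_pos']);print('t',s['time'],'tcp runway',np.round([e@ex,e@ey,e[2]],4),'F',np.round(s['contact_force'],1))
    g=c['image'].max(2);r=[]
    for u in (225,275):
        b=g[:,u]>75; k=[i for i in range(20,300) if b[i:i+12].all() and not b[i-8:i-1].any()]
        if k:r.append((u,k[0],round(limb(c,(u,k[0]),.05,1,.062)-.1205,4)))
    print('tin y rel gap',r);return c
E
python3 -c "
from h import *
tin('w2')"
```

```text
t 7.8 tcp runway [0.5059 0.025  0.1101] F [-11.5   2.8  26.7]
tin y rel gap [(225, 118, np.float64(-0.0882)), (275, 118, np.float64(-0.0883))]
```

It rolls cleanly: the finger moved 33 mm and the tin 16 mm. I continue the stroke, lift, and reposition behind the tin.

{"fn": "send_rows", "kwargs": {
  "translation": [
    [0.3,0,0],
    [0.3,0,0],
    [0.3,0,0],
    [0.3,0,0],
    [0.2,0,0]
  ],
  "rotation": [
    [0,0,0],
    [0,0,0],
    [0,0,0],
    [0,0,0],
    [0,0,0]
  ],
  "grip": [40,40,40,40,40]
}}

```text
time: 8.43
eef_pos: [0.5074, -0.0568, 0.1096]
tcp_rot: [0.789, 0.615, -0.0, -0.0]
contact_force: [-9.8, 4.0, 21.3]
opening: 0.466
```

{"fn": "send_rows", "kwargs": {
  "translation": [
    [0,0,-0.3],
    [0,0,-0.5],
    [0,0,0],
    [0,0,0]
  ],
  "rotation": [
    [0,0,0],
    [0,0,0],
    [0,0,0],
    [0,0,0]
  ],
  "grip": [40,40,40,40]
}}

```text
time: 8.93
eef_pos: [0.5064, -0.0573, 0.1283]
tcp_rot: [0.789, 0.614, -0.0, -0.0]
contact_force: [-0.5, -0.6, -0.9]
opening: 0.468
```

```bash
python3 -c "
from h import *
tin('w3')"
```

```text
t 8.975 tcp runway [0.5051 0.0663 0.1281] F [-0.2  0.6 -0.2]
tin y rel gap [(225, 147, np.float64(-0.0659)), (275, 148, np.float64(-0.0667))]
```

View pics/w3.png

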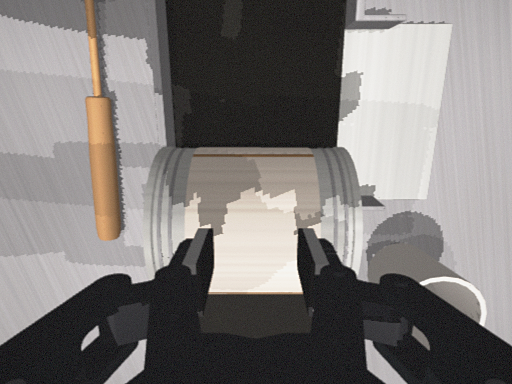

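Seen from the wrist, the tin is square in the runway with its limb at row 147, at y = -66 mm from the gap. Second stroke.

{"fn": "send_rows", "kwargs": {
  "translation": [
    [-0.7,0,0],
    [-0.63,0,0],
    [0,0,0.4],
    [0,0,0.3],
    [0,0,0.1]
  ],
  "rotation": [
    [0,0,0],
    [0,0,0],
    [0,0,0],
    [0,0,0],
    [0,0,0]
  ],
  "grip": [40,40,40,40,40]
}}

```text
time: 9.6
eef_pos: [0.4966, -0.096, 0.1057]
tcp_rot: [0.789, 0.615, -0.002, -0.001]
contact_force: [-9.1, -0.8, 19.2]
opening: 0.471
```

{"fn": "send_rows", "kwargs": {
  "translation": [
    [0.2,0,0],
    [0.3,0,0],
    [0.3,0,0],
    [0.3,0,0],
    [0.3,0,0]
  ],
  "rotation": [
    [0,0,0],
    [0,0,0],
    [0,0,0],
    [0,0,0],
    [0,0,0]
  ],
  "grip": [40,40,40,40,40]
}}

```text
time: 10.22
eef_pos: [0.5075, -0.0544, 0.1101]
tcp_rot: [0.788, 0.615, -0.001, -0.001]
contact_force: [-13.9, 2.6, 31.0]
opening: 0.468
```

{"fn": "send_rows", "kwargs": {
  "translation": [
    [0.3,0,0],
    [0.3,0,0],
    [0.3,0,0],
    [0.3,0,0],
    [0.2,0,0]
  ],
  "rotation": [
    [0,0,0],
    [0,0,0],
    [0,0,0],
    [0,0,0],
    [0,0,0]
  ],
  "grip": [40,40,40,40,40]
}}

```text
time: 10.85
eef_pos: [0.5181, -0.0126, 0.1093]
tcp_rot: [0.789, 0.615, -0.0, -0.001]
contact_force: [-9.8, 4.5, 24.4]
opening: 0.469
```

{"fn": "send_rows", "kwargs": {
  "translation": [
    [0,0,-0.3],
    [0,0,-0.5],
    [0,0,0],
    [0,0,0]
  ],
  "rotation": [
    [0,0,0],
    [0,0,0],
    [0,0,0],
    [0,0,0]
  ],
  "grip": [40,40,40,40]
}}

```text
time: 11.35
eef_pos: [0.5171, -0.0144, 0.1282]
tcp_rot: [0.789, 0.614, -0.0, -0.0]
contact_force: [-0.8, 0.0, -0.3]
opening: 0.469
```

```bash
python3 -c "
from h import *
tin('w4')"
```

```text
t 11.4 tcp runway [0.5052 0.1104 0.128 ] F [-0.8  0.8  0.6]
tin y rel gap [(225, 148, np.float64(-0.0224)), (275, 148, np.float64(-0.0225))]
```

{"fn": "send_rows", "kwargs": {
  "translation": [
    [-0.5,0,0],
    [-0.4,0,0],
    [0,0,0.4],
    [0,0,0.3],
    [0,0,0.1]
  ],
  "rotation": [
    [0,0,0],
    [0,0,0],
    [0,0,0],
    [0,0,0],
    [0,0,0]
  ],
  "grip": [40,40,40,40,40]
}}

```text
time: 12.02
eef_pos: [0.5111, -0.0411, 0.1092]
tcp_rot: [0.789, 0.615, -0.002, -0.001]
contact_force: [-15.1, 2.1, 35.4]
opening: 0.471
```

{"fn": "send_rows", "kwargs": {
  "translation": [
    [0.3,0,0],
    [0.3,0,0],
    [0.3,0,0],
    [0.3,0,0],
    [0.2,0,0]
  ],
  "rotation": [
    [0,0,0],
    [0,0,0],
    [0,0,0],
    [0,0,0],
    [0,0,0]
  ],
  "grip": [40,40,40,40,40]
}}

```text
time: 12.65
eef_pos: [0.5217, 0.0011, 0.1101]
tcp_rot: [0.789, 0.615, -0.001, -0.001]
contact_force: [-12.5, 3.8, 29.2]
opening: 0.475
```

{"fn": "send_rows", "kwargs": {
  "translation": [
    [0,0,0],
    [0,0,-0.3],
    [0,0,-0.5],
    [0,0,0],
    [0,0,0]
  ],
  "rotation": [
    [0,0,0],
    [0,0,0],
    [0,0,0],
    [0,0,0],
    [0,0,0]
  ],
  "grip": [40,40,40,40,40]
}}

```text
time: 13.28
eef_pos: [0.5208, 0.0001, 0.1281]
tcp_rot: [0.789, 0.614, -0.0, -0.0]
contact_force: [-0.8, 0.5, -0.1]
opening: 0.469
```

```bash
python3 -c "
from h import *
tin('w5')"
```

```text
t 13.325 tcp runway [0.5053 0.1254 0.1279] F [-0.1  0.5  0.1]
tin y rel gap [(225, 138, np.float64(-0.0007)), (275, 138, np.float64(-0.0008))]
```

The tin is now about 1 mm from the gap middle. I retract and check.

{"fn": "send_rows", "kwargs": {
  "translation": [
    [0,0,-0.9],
    [0,0,-0.9],
    [-0.5,0,-0.9],
    [-0.5,0,-0.9],
    [-0.5,0,-0.9]
  ],
  "rotation": [
    [0,0,0],
    [0,0,0],
    [0,0,0],
    [0,0,0],
    [0,0,0]
  ],
  "grip": [40,40,40,40,40]
}}

```text
time: 13.95
eef_pos: [0.5096, -0.0438, 0.2636]
tcp_rot: [0.789, 0.614, -0.0, -0.001]
contact_force: [0.7, -0.0, -0.2]
opening: 0.467
```

{"fn": "send_rows", "kwargs": {
  "translation": [
    [-0.5,0,0],
    [0,0,0],
    [0,0,0]
  ],
  "rotation": [
    [0,0,0],
    [0,0,0],
    [0,0,0]
  ],
  "grip": [40,40,40]
}}

```text
time: 14.32
eef_pos: [0.5056, -0.0576, 0.2616]
tcp_rot: [0.789, 0.614, -0.001, -0.002]
contact_force: [0.6, 0.4, -1.3]
opening: 0.468
```

```bash
python3 - <<'E'
from h import *
c=look('wrist');cv2.imwrite('pics/w6.png',c['image']);np.savez('w6.npz',image=c['image'],mtx=c['mtx'],Rm=c['Rm'],p=c['p'])
s=look('scene')
cv2.imwrite('pics/s6.png',s['image'])
a=cv2.imread('pics/scene0.png')
G=np.array([.505*ex+.1205*ey]).reshape(3)
print('gap world',G[:2],'gap in wrist px (z=.062)',proj(c,G+[0,0,.062]))
g=c['image'].max(2).astype(int)
for y in(-.065,.065):print('rail end px',y,proj(c,G+.0685*ex+y*ey+[0,0,.036]))
E
```

```text
gap world [ 0.51915753 -0.00455109] gap in wrist px (z=.062) [[256.63910596 112.714422  ]]
rail end px -0.065 [[315.14639829 168.3070461 ]]
rail end px 0.065 [[320.82265886  48.63320135]]
```

View pics/w6.png

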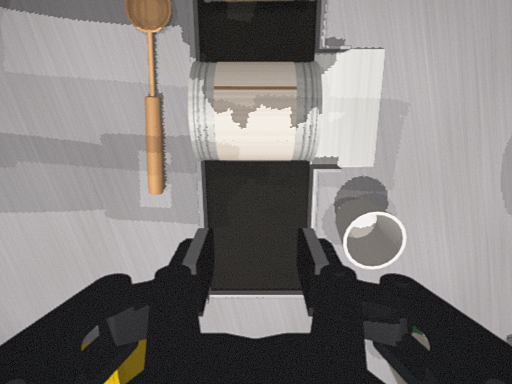

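View pics/s6.png

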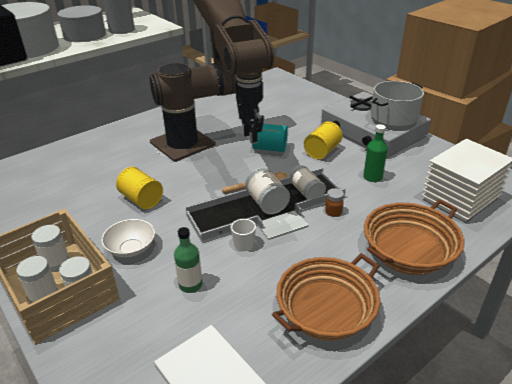

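The tin spans rows 60-161 and cols 190-322, centred on the projected gap point (257,113), and is square. It lies between the rail ends at rows 49 and 168. The small tin and the other things look unmoved in the scene view. I do a last numeric check on both limbs, then hand in.

```bash
python3 - <<'E'
from h import *
from plant import ticket
c=dict(np.load('w6.npz'))
a,b=limb(c,(255,61),.05,1,.062)-.1205,limb(c,(255,161),.05,-1,.062)-.1205
print(a,b)
d=cv2.absdiff(cv2.imread('pics/scene0.png'),cv2.imread('pics/s6.png')).max(2)
print('cup,oil,jar,bowl,soap diff',[float(d[y-12:y+12,x-8:x+8].mean()) for x,y in((243,235),(187,265),(334,204),(130,240),(375,155))])
if abs(a)<.009 and abs(b)<.012: print(ticket.sign_off())
E
```

```text
7.822746583424633e-05 -9.04783921686636e-05
cup,oil,jar,bowl,soap diff [1.9192708333333333, 2.2473958333333335, 2.8151041666666665, 3.8828125, 2.9557291666666665]
the job is handed in; nothing more can be done
None
```

The larger tin rolled about 104 mm along the runway in three strokes of the fingertips over its top and now lies at rest opposite the gap. I handed the job in at about 14 s of robot time; no verdict was reported.

- **Position:** both edges of the tin in the last wrist image put it within 1 mm of the gap's middle along the runway. A reading before the retract gave -0.8 mm. It looked square and centred between the rails.
- **Rolling:** each stroke moved the tin about half as far as the fingers, as it should when rolling without sliding.
- **Height:** the fingers stayed on top of the tin throughout, with the tip at about 106 mm or higher while touching.
- **Other things:** cup, oil, jar, bowl and soap showed almost no change between the before and after scene images. I judged the small tin and spoon by eye only, and both looked unmoved.
- **Unexplained:** there was a sideways force of about 10–15 N on the tool while pressing, for which I found no cause. It did not visibly turn or shift the tin.

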